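# Load a card terminal into the flap-gated test bay

## Task

Set the carrier plate that holds the card terminal down in front of the test bay's gate and slide it, flat on the channel floor, through the sprung flap until it has pushed the stiff black test connector at the far end fully in. The flap must end shut behind it. Work gently: nothing may press on the bay's guides, flap or connector with more than about 25 N, never lift the carrier once it is in the gate, and leave the empty carrier and everything else on the bench where they lie.

Things in the scene. Friction and masses are not known exactly. Their poses are not given: they have to be found in the camera images.
- carrier_mid (a point): Carrier to load: aluminium plate 100 (x) x 96 (y) x 14 mm, corners chamfered 6 mm; fixed on its middle a black card terminal 86 (x) x 52 (y) x 32 mm with dark screen and grey keys; 46 mm high in all, 0.3 to 0.6 kg. Point on its vertical centre line 30 mm above the underside, 16 mm above the plate's top and below the terminal's top. Grip the terminal across its 52 mm. Either end may go first.
- empty_mid (a point): The empty carrier: the same aluminium plate with three low grey plastic nest cheeks in place of a terminal (34 mm high in all). Point on its centre line, 30 mm above its underside. Not to be moved.
- bay: Test bay, fixed: white plate 500 x 160 x 5 mm, from x = -135 to 365 mm. Origin on the bench, below the middle of the gate line; x = direction of travel, y across, z up. Channel floor at z = 5 mm: on it a carrier's point is at z = 35 mm. Blue gate posts 55 mm high stand outside y = -60 and +62 mm at the gate line. A blue cabinet 80 mm high closes the end at x = 335 mm. Open from above.
- load (a point): Loading place on the bay: where the carrier's underside centre goes, 75 mm before the gate line, on the channel floor; axes as the bay's. The floor there is free; from 13 mm beyond this point two low guides taper from 125 to 101 mm apart over 50 mm, ending 12 mm before the gate line.
- rails (a point): Mid-channel on the floor, 160 mm beyond the gate line. Sliding drag 2 to 6 N. Aluminium rails, top at z = 19 mm (level with the carrier's plate), guide the carrier with 2.5 mm play each side: at -y from 12 mm before the gate line to 215 mm beyond it, at +y only from 106 to 215 mm beyond it. The carrier's rear end must pass 110 mm beyond the gate line before the flap can shut.
- flap (a joint): Angle of the grey flap, rad: 0 = shut across the channel, 1.57 = open along the +y side. Leaf 108 mm long, 5 mm thick, from z = 8 to 50 mm, on an upright spring hinge at x = 0, y = 60 mm of the bay. Pushed from the loading side it swings in the direction of travel, and swings shut by itself in about 1 s. Its push at the tip is 0.2 N shut, 0.7 N open.
- dock (a joint): How far the carrier's front end has pushed in the black connector (36 mm wide, under a steel hood, top at z = 34 mm) at the end, m: 0 = out, 0.012 = at its inner end, rigid; 0.009 and more counts as in. It slides stiffly (6 N) and stays. Its mount is clamped elsewhere each time: face 218 to 248 mm beyond the gate line, not measured, found by feel.
- insert: White foam packing insert 75 x 150 x 33 mm; not to be moved. Origin centre of underside.
- driver: Screwdriver, 170 mm long, lying; not to be moved.
- mouse: Round black cordless mouse, 62 mm wide, 33 mm high; not to be moved. Origin centre of underside.
- jar: Small jar, 44 mm across, 55 mm high; not to be moved. Origin centre of underside.
- spare: Card terminal lying loose without a carrier, 86 x 52 x 32 mm; not to be moved. Origin centre of underside.
Mind the look-alikes: they are no part of the job. Leave any green or turquoise look-alike of the part that bears carrier_mid alone.

How it is judged:
On the way, in this order (a step that is already met when the one before it is completed fails the run):
1. the carrier lies flat on the loading floor before the gate (centre 52 to 95 mm before the gate line, within 20 mm of the middle), flap still shut (x of carrier_mid in the frame of bay between -0.095 and -0.052 m and y of carrier_mid in the frame of bay between -0.02 and 0.02 m and z of carrier_mid in the frame of bay below 0.041 m and angle between carrier_mid's own z axis and vertical below 0.06 rad and value of joint flap below 0.1 rad), for 0.2 s.
2. the carrier, flat on the floor, stands in the gate and has pushed the flap open (more than 1 rad) (x of carrier_mid in the frame of bay between 0 and 0.11 m and z of carrier_mid in the frame of bay below 0.041 m and value of joint flap above 1 rad), for 0.1 s.
3. the carrier is through and the connector is pushed in by 9 mm or more (x of carrier_mid in the frame of bay above 0.16 m and z of carrier_mid in the frame of bay below 0.041 m and value of joint dock above 0.009 m), for 0.2 s.
At the end, for the whole second after the job is handed in: The carrier lies flat and at rest on the channel floor with its centre more than 160 mm beyond the gate line and within 6 mm of the channel's middle, the connector is pushed in by at least 9 mm, and the flap is shut (within 0.1 rad) (all of step 3 and y of carrier_mid in the frame of bay between -0.006 and 0.006 m and angle between carrier_mid's own z axis and vertical below 0.06 rad and value of joint flap below 0.1 rad and linear speed of carrier below 0.02 m/s); the robot touches nothing.
It fails at once if the carrier presses on the bay (guides, posts, flap or connector) with more than 25 N (contact force between carrier and bay above 25 N).
It fails at once if the robot presses on the bay (guides, posts, flap, connector, cabinet) with more than 25 N (contact force between any of the fingers, the arm and bay above 25 N).
It fails at once if the carrier is lifted more than 15 mm off the floor in or beyond the gate (x of carrier_mid in the frame of bay above -0.02 m and z of carrier_mid in the frame of bay above 0.05 m).
It fails at once if the empty carrier or another thing on the bench is moved by more than 20 mm (distance of any of empty_mid, insert, driver, mouse, jar, spare from where it was at the start of the episode above 0.02 m).
It also fails if it takes over 61 s, if anything falls off the work surface, if the arm or the gripper's body presses on something with over 40 N, if the wrist force passes 120 N, or if a joint passes its speed limit or range.

## Robot

A 6-joint arm with a two-finger parallel gripper is mounted at the origin on the work surface. World frame = base frame: x ahead of the robot, y to its left, z up, the work surface at z = 0. Lengths are in m, angles in rad, forces in N, time in s.
With the tool pointing down it reaches from about 0.3 to 0.875 m from the base axis. Payload 6.4 kg.
Tool frame: the origin (TCP) lies on the centre line of the jaws, within the pads' length; the fingertips stand 14 mm ahead of it and the grasp point (between the pads) lies 5 mm behind it; z points along the fingers, y is the line along which they close (so a half turn about z gives the same grasp; the last joint's range is limited). The gripper opens to 85 mm and grips with 20 to 120 N. Pads are 22 mm wide; open, the fingers measure 114 mm over their backs; the gripper's body (76 mm by 85 mm) begins 54 mm behind the grasp point. The pads swing forward as they close: fully open they stand 13 mm farther back than shut.
Start: joints at [-1.492, 0.181, 1.607, -0, 1.354, -0.206], TCP at [0.162, -0.552, 0.245] pointing down, gripper open.
Joint ranges: [-2.99, 2.99], [-0.89, 2.07], [0.3, 2.58], [-1.14, 4.28], [0, 2.63], [-3.12, 3.12]. Speed limits (rad/s): [2.57, 2.57, 3.01, 3.14, 3.14, 3.14].

## Interface

Orientations are given as a unit quaternion [x, y, z, w].
In Python, from bench import ctrl, imaging, ticket gives the robot as it stands.
- The arm moves only by the tool drive_tool, never from a script. Its argument "moves" is a list of rows, each an object with "slide": the shift along the tool's x, y, z in units of 50 mm (1.0 is 50 mm), a list of three; "twist": the turn, a rotation vector about the tool's x, y, z in units of 6 degrees (1.0 is 6 degrees), a list of three; "grip": the finger opening in mm, from 0 to 85.4. A call has 1 to 5 rows; each row shifts and turns the commanded pose from where the row before left it, along the tool's axes as they then stand; what a row does not reach is not made up. A row lasts 1/10 s, in which the tool goes at most 50 mm and 8.59 degrees, less where a joint would pass 70% of its speed; a pose out of reach is approached as far as the arm can. A call is refused whole if a number of a shift passes 1 or a number of a turn 1, either way. A call with a gripper value outside its range is refused whole. The fingers move at their own pace and stop on an object; "newtons" is the grip in N (left out, the last holds). Time passes only in rows, so rows that do not move let the fingers close. It gives the time, the measured TCP pose, the force, the opening and the grip force at its end, in the units of the state.
- ctrl.get_obs(): the state, without advancing time (a new reading comes with each control period).
- imaging.grab_frame(name): name is "scene" or "top" or "wrist"; returns the picture (480x640x3 uint8, blue, green, red); there is no depth.
- imaging.camera_model(name): a dict with "intrinsics" (3x3 intrinsics, pixels), "view" (4x4, takes a point from world to camera coordinates). Camera axes: x right, y down, z forward; pixel columns grow to the right and rows downward; lengths in m; the calibration is good to about 2 mm. A picture is of the moment at which its call begins: read the wrist's pose just before it. camera_model takes no time and is no camera call; for the wrist camera it gives the pose at the moment of the call.
- ticket.sign_off(): hands the job in; it is judged then, once.
The state is a dict: "time": time; "joints": joint angles; "qd": joint speeds; "joint_torque": joint torques, N m; "position": TCP position; "ee_rot": TCP orientation; "contact_force": force on the tool from outside, world axes, zero at the start; "ft_torque": the same for the moment, N m; "finger_gap": finger opening in m; "finger_force": force on a finger pad.
Only numpy, scipy, OpenCV 4.12 (cv2) and the standard library are available. Lean on these libraries where they do the work, as an engineer would, in place of code of your own. Each camera call takes 0.05 s, during which the arm holds its last target. There are 200 camera calls.

## Working session

There is one attempt and no reset: what is moved stays moved. The work goes in short steps, Python scripts to look and compute and a tool call to move; the robot and the scene stay as the last step left them, time stands still between calls to the robot, and variables do not carry over. Pictures are saved under pics/ and viewed, at most 10 in all, crops included, and the job is handed in when it is done.

Besides the shell and the picture viewer there is one more tool, called after ">>>" by a JSON object that holds its "name" and its "arguments", one argument or row to a line. drive_tool: Moves the arm, as the interface text tells. Its arguments: {"type":"object","properties":{"moves":{"type":"array"},"newtons":{"type":"number"}},"required":["moves"]}

```bash
mkdir -p pics; python3 - <<'E'
from bench import ctrl, imaging
import cv2,numpy as np
o=ctrl.get_obs();print(o)
for n in("scene","top"):
    cv2.imwrite(f"pics/{n}0.png",imaging.grab_frame(n));m=imaging.camera_model(n);print(n,np.round(m["intrinsics"],1).tolist(),np.round(m["view"],4).tolist())
E
```

```text
{'time': 0.0, 'joints': array([-1.49229011e+00,  1.81505625e-01,  1.60800395e+00, -1.06771221e-05,
        1.35382168e+00, -2.06298641e-01]), 'qd': array([0.00095028, 0.00203713, 0.00098276, 0.00021465, 0.00219814,
       0.00069055]), 'joint_torque': array([ 2.71974869e-06, -4.44868898e+01, -3.51337373e+01, -4.50720881e-04,
        9.00714513e-03,  1.71938274e-05]), 'position': array([ 0.16152972, -0.55129165,  0.24440602]), 'ee_rot': array([ 9.89877358e-01,  1.41922724e-01,  5.03055777e-05, -8.67861089e-04]), 'contact_force': array([ 0.17365556,  0.44706885, -0.3468883 ]), 'ft_torque': array([ 0.0066897 , -0.02830386, -0.0310206 ]), 'finger_force': 0.0, 'finger_gap': 0.08537382528005918}
scene [[582.2, 0.0, 323.8], [0.0, 582.2, 243.3], [0.0, 0.0, 1.0]] [[-0.6232, 0.7817, 0.0224, 0.3946], [0.4043, 0.3465, -0.8465, -0.1351], [-0.6694, -0.5185, -0.532, 1.5822], [0.0, 0.0, 0.0, 1.0]]
top [[592.5, 0.0, 316.4], [0.0, 592.5, 249.0], [0.0, 0.0, 1.0]] [[0.0061, -0.9999, -0.0105, -0.0925], [-0.9932, -0.0048, -0.1162, 0.5267], [0.1162, 0.0111, -0.9932, 1.2888], [0.0, 0.0, 0.0, 1.0]]
```

View pics/top0.png

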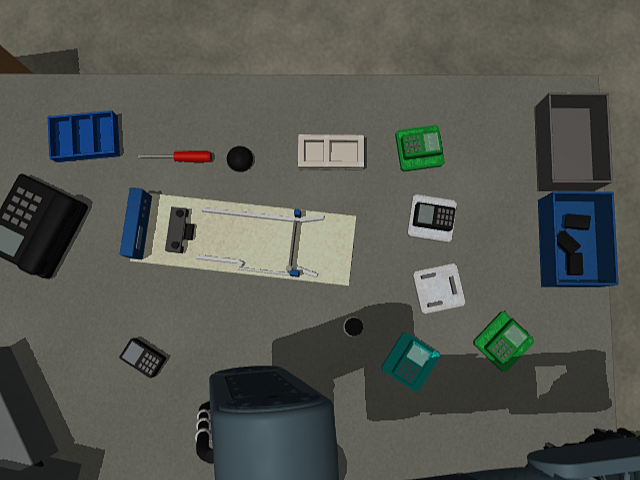

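View pics/scene0.png

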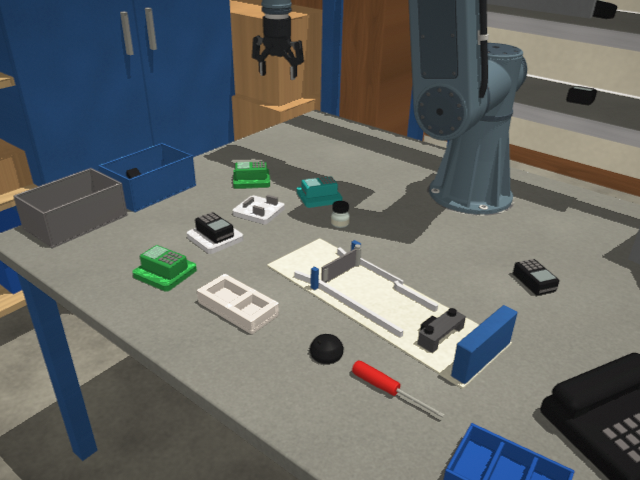

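The candidates in the top view are:
- Black terminal on an aluminium plate at (433,217). This fits the description.
- Empty carrier at (440,288).
- Loose spare terminal at (143,357).
- Green look-alikes at (420,147) and (503,341), and a turquoise one at (411,361).

I choose (433,217). The bay runs from right to left: gate at about (295,242), connector at about (180,230).

```bash
cat >h.py <<'E'
import numpy as np,cv2
from bench import ctrl, imaging
def px2w(m,uv,z):
    K=np.array(m["intrinsics"]);V=np.array(m["view"]);R=V[:3,:3];t=V[:3,3];c=-R.T@t
    uv=np.atleast_2d(uv).astype(float)
    d=(R.T@np.linalg.inv(K)@np.c_[uv,np.ones(len(uv))].T).T
    return (c+d*((z-c[2])/d[:,2])[:,None])[:,:2]
def w2px(m,P):
    P=np.atleast_2d(P);V=np.array(m["view"]);q=(V[:3,:3]@P.T).T+V[:3,3];p=(np.array(m["intrinsics"])@q.T).T;return p[:,:2]/p[:,2:]
E
python3 - <<'E'
from h import *
im=cv2.imread("pics/top0.png");m=imaging.camera_model("top")
br=cv2.inRange(im,(120,120,120),(255,255,255))
out=im.copy()
def rect(x0,y0,x1,y1,z,thr,k):
    g=im[y0:y1,x0:x1].min(2);b=(g>thr).astype(np.uint8)
    n,l,s,c=cv2.connectedComponentsWithStats(b);i=1+np.argmax(s[1:,4]);
    pts=np.argwhere(l==i)[:,::-1]+[x0,y0]
    h=cv2.convexHull(pts.astype(np.float32))
    w=px2w(m,h[:,0],z).astype(np.float32)
    r=cv2.minAreaRect(w);print(k,r,cv2.boxPoints(r).round(4).tolist());return h
hs=[rect(120,180,370,300,.005,110,"bay"),rect(395,185,470,250,.014,110,"car"),rect(400,255,475,320,.014,110,"empty")]
for h in hs: cv2.polylines(out,[h.astype(int)],True,(0,0,255),1)
a=cv2.resize(im[170:300,110:370],None,fx=3,fy=3,interpolation=cv2.INTER_CUBIC)
cv2.imwrite("pics/bay.png",a)
b=cv2.resize(np.hstack([im[185:250,395:470],out[185:250,395:470]]),None,fx=5,fy=5,interpolation=cv2.INTER_CUBIC)
cv2.imwrite("pics/car.png",b)
E
```

```text
bay ((0.5546104311943054, 0.0779213160276413), (0.4989578425884247, 0.1618509739637375), 83.85294342041016) [[0.4474000036716461, -0.1615000069141388], [0.6083999872207642, -0.17880000174045563], [0.6618000268936157, 0.3172999918460846], [0.5008999705314636, 0.3346000015735626]]
car ((0.6017982959747314, -0.35058650374412537), (0.10059359669685364, 0.09784854203462601), 81.14458465576172) [[0.5457000136375427, -0.3928000032901764], [0.6424000263214111, -0.40779998898506165], [0.6578999757766724, -0.3084000051021576], [0.5612000226974487, -0.29339998960494995]]
empty ((0.4432113766670227, -0.362787127494812), (0.09809276461601257, 0.10029271245002747), 12.136131286621094) [[0.3847000002861023, -0.32409998774528503], [0.4058000147342682, -0.4221000075340271], [0.5016999840736389, -0.40149998664855957], [0.4805999994277954, -0.3034999966621399]]
```

View pics/car.png

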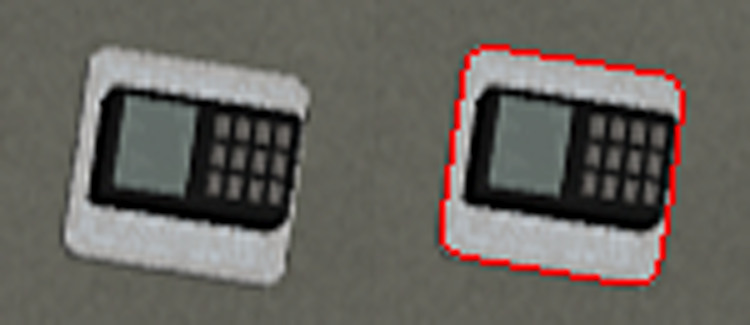

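View pics/bay.png

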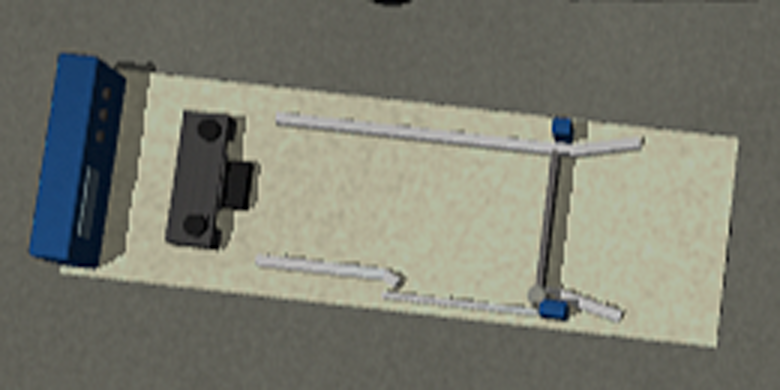

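The close crop confirms the black terminal on the aluminium plate, with its long axis roughly along the bay. The bay crop shows the flap shut, with its hinge at the lower post. Next I'll fit the plate's edges for a finer bay pose.

```bash
python3 - <<'E'
from h import *
from scipy.optimize import least_squares
im=cv2.imread("pics/top0.png");m=imaging.camera_model("top")
g=cv2.GaussianBlur(im,(3,3),0).min(2).astype(float)
def edge(p0,p1,z,n=60):  # subpixel gradient points along projected world segment
    a,b=w2px(m,[[*p0,z],[*p1,z]]);d=(b-a)/np.linalg.norm(b-a);nn=np.array([-d[1],d[0]]);out=[]
    for s in np.linspace(.03,.97,n):
        p=a+(b-a)*s;t=np.arange(-5,5.01,.25);q=p+t[:,None]*nn
        v=cv2.remap(g.astype(np.float32),q[:,0].astype(np.float32)[None],q[:,1].astype(np.float32)[None],1)[0]
        gr=np.abs(np.gradient(v));i=gr.argmax()
        if gr[i]>3: out.append(q[i])
    return px2w(m,out,z)
def fit(c,th,segs,z):
    x=np.array([*c,th])
    for it in range(3):
        R=np.array([[np.cos(x[2]),-np.sin(x[2])],[np.sin(x[2]),np.cos(x[2])]])
        E=[(edge(x[:2]+R@np.array(a),x[:2]+R@np.array(b),z),a,b) for a,b in segs]
        def f(p):
            R=np.array([[np.cos(p[2]),-np.sin(p[2])],[np.sin(p[2]),np.cos(p[2])]]);r=[]
            for P,a,b in E:
                L=(P-p[:2])@R;k=0 if abs(a[0]-b[0])<1e-6 else 1;r.append(L[:,k]-a[k])
            return np.concatenate(r)
        s=least_squares(f,x,loss="soft_l1",f_scale=.001);x=s.x
    L=[]
    i=0
    for P,a,b in E: L.append(np.median(f(x)[i:i+len(P)])*1e3);i+=len(P)
    print(x[:2].round(4),x[2].round(4),np.degrees(x[2]).round(2),"median res mm",np.round(L,2));return x
th=np.radians(83.85);e=np.array([np.cos(th),np.sin(th)])
c=np.array([.5546,.0779])-.115*e
b=fit(c,th,[((-.135,-.08),(.3,-.08)),((-.135,.08),(.3,.08)),((-.135,-.075),(-.135,.075))],.005)
k=fit([.6018,-.3506],np.radians(81.14),[((-.05,-.04),(-.05,.04)),((.05,-.04),(.05,.04)),((-.042,-.048),(.042,-.048)),((-.042,.048),(.042,.048))],.014)
np.save("b.npy",b);np.save("k.npy",k)
e=np.array([np.cos(b[2]),np.sin(b[2])]);print("load",b[:2]-.075*e)
n=np.array([-e[1],e[0]])
posts=[(563-0)/3+110,0];print("hinge px pred",w2px(m,[[*(b[:2]+.06*n),.05],[*(b[:2]-.048*n),.05]]))
r=ctrl.get_obs()
from scipy.spatial.transform import Rotation as Ro
print(Ro.from_quat(r["ee_rot"]).as_matrix().round(3),r["position"])
E
```

```text
[ 0.5424 -0.0357] 1.4638 83.87 median res mm [ 0.01  0.03 -0.01]
[ 0.6019 -0.3504] 1.4117 80.89 median res mm [ 1.6  -7.42 -0.06  0.  ]
load [ 0.53440047 -0.1102305 ]
hinge px pred [[288.61255655 268.0034914 ]
 [294.3996508  219.50750554]]
[[ 0.96   0.281 -0.   ]
 [ 0.281 -0.96   0.002]
 [ 0.    -0.002 -1.   ]] [ 0.16155301 -0.55135952  0.24447513]
```

```bash
cat >>h.py <<'E'
from scipy.spatial.transform import Rotation as Ro
import json
def yaw(o):
    R=Ro.from_quat(o["ee_rot"]).as_matrix();return np.arctan2(R[1,0],R[0,0])
def plan(tgt,yawt,n,grip):
    o=ctrl.get_obs();R=Ro.from_quat(o["ee_rot"]).as_matrix();p=o["position"];dy=(yawt-yaw(o)+np.pi)%(2*np.pi)-np.pi
    print("at",p.round(4),"yaw",np.degrees(yaw(o)).round(2),"f",o["contact_force"].round(1),"t",o["time"])
    rows=[];tw=round(-np.degrees(dy)/n/6,2)
    for i in range(n):
        s=np.round(R.T@(np.array(tgt)-p)/(n-i)/.05,2);rows.append({"slide":s.tolist(),"twist":[0,0,tw],"grip":grip})
        p=p+R@s*.05;R=R@Ro.from_rotvec([0,0,np.radians(6*tw)]).as_matrix()
    for i in range(0,n,5): print(json.dumps(rows[i:i+5]))
E
python3 -c "
from h import *
plan([.6018,-.3506,.19],np.radians(81.0),15,85)"
```

```text
at [ 0.1616 -0.5514  0.2445] yaw 16.32 f [-0.4 -0.4 -0.8] t 0.1
[{"slide": [0.64, -0.09, 0.07], "twist": [0, 0, -0.72], "grip": 85}, {"slide": [0.64, -0.04, 0.07], "twist": [0, 0, -0.72], "grip": 85}, {"slide": [0.65, 0.0, 0.07], "twist": [0, 0, -0.72], "grip": 85}, {"slide": [0.64, 0.05, 0.07], "twist": [0, 0, -0.72], "grip": 85}, {"slide": [0.64, 0.1, 0.07], "twist": [0, 0, -0.72], "grip": 85}]
[{"slide": [0.63, 0.15, 0.07], "twist": [0, 0, -0.72], "grip": 85}, {"slide": [0.61, 0.2, 0.07], "twist": [0, 0, -0.72], "grip": 85}, {"slide": [0.6, 0.24, 0.08], "twist": [0, 0, -0.72], "grip": 85}, {"slide": [0.58, 0.29, 0.07], "twist": [0, 0, -0.72], "grip": 85}, {"slide": [0.55, 0.33, 0.08], "twist": [0, 0, -0.72], "grip": 85}]
[{"slide": [0.53, 0.37, 0.07], "twist": [0, 0, -0.72], "grip": 85}, {"slide": [0.5, 0.41, 0.08], "twist": [0, 0, -0.72], "grip": 85}, {"slide": [0.47, 0.44, 0.07], "twist": [0, 0, -0.72], "grip": 85}, {"slide": [0.43, 0.48, 0.08], "twist": [0, 0, -0.72], "grip": 85}, {"slide": [0.39, 0.51, 0.07], "twist": [0, 0, -0.72], "grip": 85}]
```

>>> {"name": "drive_tool", "arguments": {
  "moves": [
    {"slide":[0.64,-0.09,0.07],"twist":[0,0,-0.72],"grip":85},
    {"slide":[0.64,-0.04,0.07],"twist":[0,0,-0.72],"grip":85},
    {"slide":[0.65,0.0,0.07],"twist":[0,0,-0.72],"grip":85},
    {"slide":[0.64,0.05,0.07],"twist":[0,0,-0.72],"grip":85},
    {"slide":[0.64,0.1,0.07],"twist":[0,0,-0.72],"grip":85}
  ]
}}

```text
time: 0.6
position: [0.3092, -0.4837, 0.2272]
ee_rot: [0.945, 0.326, -0.0, -0.0]
contact_force: [0.7, -0.3, 0.0]
finger_gap: 0.0854
finger_force: 0.0
```

>>> {"name": "drive_tool", "arguments": {
  "moves": [
    {"slide":[0.63,0.15,0.07],"twist":[0,0,-0.72],"grip":85},
    {"slide":[0.61,0.2,0.07],"twist":[0,0,-0.72],"grip":85},
    {"slide":[0.6,0.24,0.08],"twist":[0,0,-0.72],"grip":85},
    {"slide":[0.58,0.29,0.07],"twist":[0,0,-0.72],"grip":85},
    {"slide":[0.55,0.33,0.08],"twist":[0,0,-0.72],"grip":85}
  ]
}}

```text
time: 1.1
position: [0.4562, -0.4171, 0.2087]
ee_rot: [0.867, 0.498, -0.0, -0.0]
contact_force: [0.7, 0.5, 0.2]
finger_gap: 0.0848
finger_force: 0.0
```

>>> {"name": "drive_tool", "arguments": {
  "moves": [
    {"slide":[0.53,0.37,0.07],"twist":[0,0,-0.72],"grip":85},
    {"slide":[0.5,0.41,0.08],"twist":[0,0,-0.72],"grip":85},
    {"slide":[0.47,0.44,0.07],"twist":[0,0,-0.72],"grip":85},
    {"slide":[0.43,0.48,0.08],"twist":[0,0,-0.72],"grip":85},
    {"slide":[0.39,0.51,0.07],"twist":[0,0,-0.72],"grip":85}
  ]
}}

```text
time: 1.6
position: [0.6026, -0.3502, 0.1899]
ee_rot: [0.759, 0.651, -0.0, -0.001]
contact_force: [0.8, -0.2, 0.1]
finger_gap: 0.0847
finger_force: 0.0
```

```bash
python3 - <<'E'
from h import *
plan([.6018,-.3506,.032],np.radians(81.0),10,85)
m=imaging.camera_model("wrist");im=imaging.grab_frame("wrist");cv2.imwrite("pics/w1.png",im);import pickle;pickle.dump(m,open("w1.pkl","wb"))
t=81*np.pi/180;e=np.array([np.cos(t),np.sin(t)]);n=np.array([-e[1],e[0]]);c=np.array([.6018,-.3506])
o=im.copy()
for hx,hy,z in((.05,.048,.014),(.043,.026,.046)):
    q=w2px(m,[[*(c+a*hx*e+b*hy*n),z] for a,b in((1,1),(1,-1),(-1,-1),(-1,1))]);cv2.polylines(o,[q.round().astype(int)],True,(0,0,255),1);print(q.round())
cv2.imwrite("pics/w1o.png",o)
E
```

```text
at [ 0.6026 -0.3502  0.1899] yaw 81.3 f [ 0.8 -0.2  0.1] t 1.6
[{"slide": [-0.0, -0.0, 0.32], "twist": [0, 0, 0.01], "grip": 85}, {"slide": [-0.0, -0.0, 0.32], "twist": [0, 0, 0.01], "grip": 85}, {"slide": [-0.0, -0.0, 0.31], "twist": [0, 0, 0.01], "grip": 85}, {"slide": [-0.0, -0.0, 0.32], "twist": [0, 0, 0.01], "grip": 85}, {"slide": [-0.0, -0.0, 0.31], "twist": [0, 0, 0.01], "grip": 85}]
[{"slide": [-0.0, -0.0, 0.32], "twist": [0, 0, 0.01], "grip": 85}, {"slide": [-0.0, -0.0, 0.31], "twist": [0, 0, 0.01], "grip": 85}, {"slide": [-0.0, -0.0, 0.32], "twist": [0, 0, 0.01], "grip": 85}, {"slide": [-0.01, -0.01, 0.31], "twist": [0, 0, 0.01], "grip": 85}, {"slide": [-0.0, -0.0, 0.32], "twist": [0, 0, 0.01], "grip": 85}]
[[258. 162.]
 [373. 163.]
 [367. 275.]
 [262. 274.]]
[[281. 174.]
 [350. 175.]
 [346. 281.]
 [283. 281.]]
```

View pics/w1o.png

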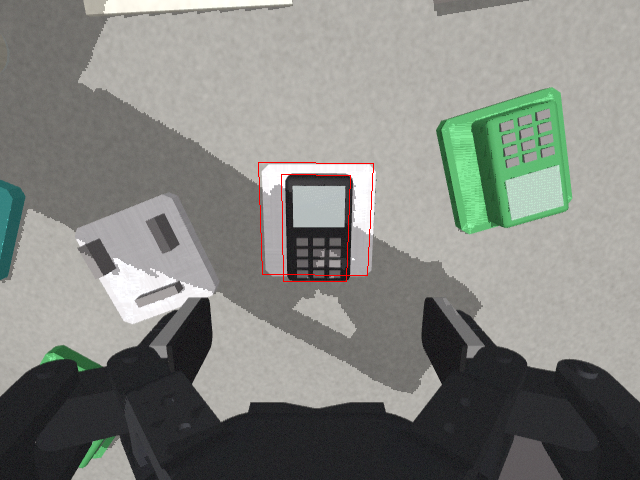

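The wrist view matches the prediction: the terminal outline is at about (287–352, 175–281) px, roughly 2 px right of the model. I'm descending to the grasp.

>>> {"name": "drive_tool", "arguments": {
  "moves": [
    {"slide":[0,0.02,0.5],"twist":[0,0,0.02],"grip":85},
    {"slide":[0,0,0.5],"twist":[0,0,0.02],"grip":85},
    {"slide":[0,0,0.5],"twist":[0,0,0],"grip":85},
    {"slide":[0,0,0.5],"twist":[0,0,0],"grip":85},
    {"slide":[0,0,0.5],"twist":[0,0,0],"grip":85}
  ]
}}

```text
time: 2.15
position: [0.6023, -0.351, 0.0642]
ee_rot: [0.761, 0.649, -0.0, -0.001]
contact_force: [0.1, -0.5, 0.0]
finger_gap: 0.0853
finger_force: 0.0
```

>>> {"name": "drive_tool", "arguments": {
  "moves": [
    {"slide":[0,0,0.3],"twist":[0,0,0],"grip":85},
    {"slide":[0,0,0.2],"twist":[0,0,0],"grip":85},
    {"slide":[0,0,0.1],"twist":[0,0,0],"grip":85},
    {"slide":[0,0,0],"twist":[0,0,0],"grip":85}
  ]
}}

```text
time: 2.55
position: [0.6028, -0.3514, 0.0357]
ee_rot: [0.761, 0.649, -0.0, -0.0]
contact_force: [-0.0, -0.1, 0.7]
finger_gap: 0.0849
finger_force: 0.0
```

>>> {"name": "drive_tool", "arguments": {
  "moves": [
    {"slide":[0,0,0],"twist":[0,0,0],"grip":45},
    {"slide":[0,0,0],"twist":[0,0,0],"grip":45},
    {"slide":[0,0,0],"twist":[0,0,0],"grip":45},
    {"slide":[0,0,0],"twist":[0,0,0],"grip":45},
    {"slide":[0,0,0],"twist":[0,0,0],"grip":45}
  ],
  "newtons": 50
}}

```text
time: 3.05
position: [0.6038, -0.352, 0.0374]
ee_rot: [0.761, 0.649, 0.0, 0.001]
contact_force: [1.0, 0.4, 6.1]
finger_gap: 0.0514
finger_force: 56.5
```

>>> {"name": "drive_tool", "arguments": {
  "moves": [
    {"slide":[0,0,-0.2],"twist":[0,0,0],"grip":45},
    {"slide":[0,0,-0.3],"twist":[0,0,0],"grip":45},
    {"slide":[0,0,-0.4],"twist":[0,0,0],"grip":45},
    {"slide":[0,0,0],"twist":[0,0,0],"grip":45}
  ]
}}

```text
time: 3.45
position: [0.6043, -0.3526, 0.0844]
ee_rot: [0.761, 0.649, 0.0, 0.003]
contact_force: [1.1, -0.8, -4.1]
finger_gap: 0.051
finger_force: 55.4
```

```bash
python3 - <<'E'
from h import *
b=np.load("b.npy");e=np.array([np.cos(b[2]),np.sin(b[2])])
print(ctrl.get_obs()["finger_gap"])
plan([*(b[:2]-.078*e),.08],b[2],10,45)
E
```

```text
0.05096733961029663
at [ 0.6043 -0.3526  0.0844] yaw 80.88 f [ 1.1 -0.8 -4.1] t 3.45
[{"slide": [0.45, -0.21, 0.01], "twist": [0, 0, -0.05], "grip": 45}, {"slide": [0.45, -0.21, 0.01], "twist": [0, 0, -0.05], "grip": 45}, {"slide": [0.45, -0.21, 0.01], "twist": [0, 0, -0.05], "grip": 45}, {"slide": [0.45, -0.21, 0.01], "twist": [0, 0, -0.05], "grip": 45}, {"slide": [0.46, -0.21, 0.0], "twist": [0, 0, -0.05], "grip": 45}]
[{"slide": [0.46, -0.2, 0.01], "twist": [0, 0, -0.05], "grip": 45}, {"slide": [0.46, -0.2, 0.0], "twist": [0, 0, -0.05], "grip": 45}, {"slide": [0.46, -0.2, 0.01], "twist": [0, 0, -0.05], "grip": 45}, {"slide": [0.46, -0.2, 0.0], "twist": [0, 0, -0.05], "grip": 45}, {"slide": [0.45, -0.19, 0.01], "twist": [0, 0, -0.05], "grip": 45}]
```

>>> {"name": "drive_tool", "arguments": {
  "moves": [
    {"slide":[0.45,-0.21,0.01],"twist":[0,0,-0.05],"grip":45},
    {"slide":[0.45,-0.21,0.01],"twist":[0,0,-0.05],"grip":45},
    {"slide":[0.45,-0.21,0.01],"twist":[0,0,-0.05],"grip":45},
    {"slide":[0.45,-0.21,0.01],"twist":[0,0,-0.05],"grip":45},
    {"slide":[0.45,-0.21,0],"twist":[0,0,-0.05],"grip":45}
  ]
}}

```text
time: 3.95
position: [0.5664, -0.231, 0.0779]
ee_rot: [0.753, 0.659, -0.0, -0.001]
contact_force: [-0.1, -0.3, -4.8]
finger_gap: 0.0512
finger_force: 55.2
```

>>> {"name": "drive_tool", "arguments": {
  "moves": [
    {"slide":[0.45,-0.2,0.01],"twist":[0,0,-0.05],"grip":45},
    {"slide":[0.45,-0.2,0],"twist":[0,0,-0.05],"grip":45},
    {"slide":[0.45,-0.2,0],"twist":[0,0,-0.05],"grip":45},
    {"slide":[0.45,-0.2,0],"twist":[0,0,-0.05],"grip":45},
    {"slide":[0.45,-0.19,0],"twist":[0,0,-0.05],"grip":45}
  ]
}}

```text
time: 4.45
position: [0.5312, -0.1134, 0.0778]
ee_rot: [0.744, 0.668, -0.0, -0.0]
contact_force: [-0.3, 1.1, -4.4]
finger_gap: 0.0509
finger_force: 55.2
```

```bash
python3 - <<'E'
from h import *
b=np.load("b.npy");e=np.array([np.cos(b[2]),np.sin(b[2])]);n=np.array([-e[1],e[0]])
plan([*(b[:2]-.078*e),.05],b[2],4,45)
m=imaging.camera_model("wrist");im=imaging.grab_frame("wrist");cv2.imwrite("pics/w2.png",im)
o=im.copy()
def pl(P,col,cl=False):
    q=w2px(m,[[*(b[:2]+x*e+y*n),z] for x,y,z in P]);cv2.polylines(o,[q.round().astype(int)],cl,col,1)
pl([(-.135,-.08,.005),(.33,-.08,.005)],(0,0,255));pl([(-.135,.08,.005),(.33,.08,.005)],(0,0,255))
pl([(-.012,-.0505,.019),(.215,-.0505,.019)],(0,255,0));pl([(.106,.0505,.019),(.215,.0505,.019)],(0,255,0))
pl([(-.062,-.0625,.019),(-.012,-.0505,.019)],(0,255,0));pl([(-.062,.0625,.019),(-.012,.0505,.019)],(0,255,0))
pl([(0,.06,.05),(0,-.048,.05)],(255,0,0))
pl([(0,-.06,.055),(0,-.075,.055)],(255,0,0));
ob=ctrl.get_obs();p=ob["position"];t=yaw(ob);u=np.array([np.cos(t),np.sin(t)]);v=np.array([-u[1],u[0]])
z=p[2]-.0374+.014
q=w2px(m,[[*(p[:2]+sx*.05*u+sy*.048*v),z] for sx,sy in((1,1),(1,-1),(-1,-1),(-1,1))]);cv2.polylines(o,[q.round().astype(int)],True,(255,0,255),1)
print("bay y of tcp",(p[:2]-b[:2])@n,"x",(p[:2]-b[:2])@e)
cv2.imwrite("pics/w2o.png",cv2.resize(o[0:300,170:470],None,fx=2,fy=2,interpolation=cv2.INTER_CUBIC) )
E
```

```text
at [ 0.5312 -0.1134  0.0778] yaw 83.88 f [-0.3  1.1 -4.4] t 4.45
[{"slide": [0.0, 0.01, 0.14], "twist": [0, 0, 0.0], "grip": 45}, {"slide": [0.0, 0.02, 0.14], "twist": [0, 0, 0.0], "grip": 45}, {"slide": [0.01, 0.01, 0.14], "twist": [0, 0, 0.0], "grip": 45}, {"slide": [0.0, 0.02, 0.14], "twist": [0, 0, 0.0], "grip": 45}]
bay y of tcp 0.005094495621472859 x -0.07486310083132743
```

View pics/w2o.png

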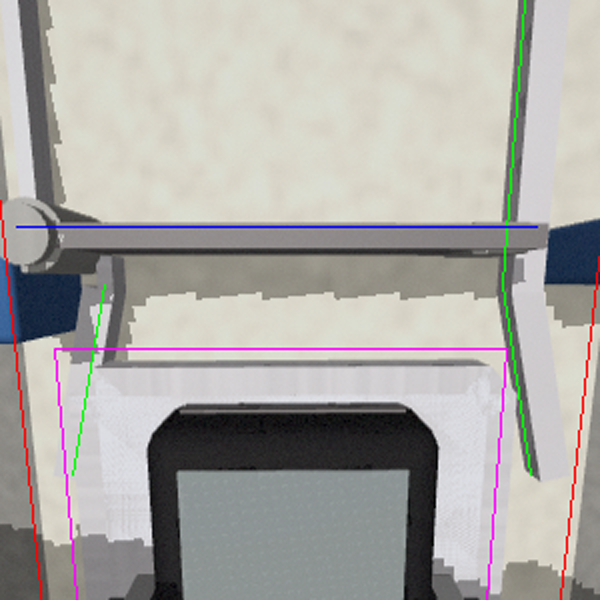

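The wrist view shows the carrier hanging before the gate with the flap shut. Correcting for the ~2 mm camera bias seen on both the carrier and the bay, the carrier sits about 4 mm toward +y. I'll shift it 4 mm sideways, back off 8 mm and lower it.

>>> {"name": "drive_tool", "arguments": {
  "moves": [
    {"slide":[-0.08,0.04,0.05],"twist":[0,0,0],"grip":45},
    {"slide":[-0.08,0.04,0.15],"twist":[0,0,0],"grip":45},
    {"slide":[0,0,0.2],"twist":[0,0,0],"grip":45},
    {"slide":[0,0,0.18],"twist":[0,0,0],"grip":45},
    {"slide":[0,0,0.04],"twist":[0,0,0],"grip":45}
  ]
}}

```text
time: 5.0
position: [0.5339, -0.1229, 0.0451]
ee_rot: [0.744, 0.668, -0.001, -0.002]
contact_force: [-1.3, -0.1, -5.8]
finger_gap: 0.0509
finger_force: 55.1
```

>>> {"name": "drive_tool", "arguments": {
  "moves": [
    {"slide":[0,0,0.04],"twist":[0,0,0],"grip":45},
    {"slide":[0,0,0.03],"twist":[0,0,0],"grip":45},
    {"slide":[0,0,0],"twist":[0,0,0],"grip":45}
  ]
}}

```text
time: 5.3
position: [0.5354, -0.123, 0.0438]
ee_rot: [0.744, 0.668, 0.0, 0.0]
contact_force: [0.1, 0.6, -5.0]
finger_gap: 0.0512
finger_force: 55.1
```

>>> {"name": "drive_tool", "arguments": {
  "moves": [
    {"slide":[0,0,0.03],"twist":[0,0,0],"grip":45},
    {"slide":[0,0,0.02],"twist":[0,0,0],"grip":45},
    {"slide":[0,0,0],"twist":[0,0,0],"grip":45}
  ]
}}

```text
time: 5.6
position: [0.5357, -0.1231, 0.0424]
ee_rot: [0.744, 0.668, 0.0, 0.0]
contact_force: [-4.2, 2.3, 4.4]
finger_gap: 0.051
finger_force: 56.4
```

>>> {"name": "drive_tool", "arguments": {
  "moves": [
    {"slide":[0,0,-0.01],"twist":[0,0,0],"grip":45},
    {"slide":[0,0,0],"twist":[0,0,0],"grip":45},
    {"slide":[0,0,0],"twist":[0,0,0],"grip":45}
  ]
}}

```text
time: 5.9
position: [0.5357, -0.1231, 0.0423]
ee_rot: [0.744, 0.668, 0.0, 0.0]
contact_force: [-2.2, 1.0, 4.6]
finger_gap: 0.0507
finger_force: 56.4
```

```bash
python3 - <<'E'
from h import *
b=np.load("b.npy");e=np.array([np.cos(b[2]),np.sin(b[2])]);n=np.array([-e[1],e[0]])
o=ctrl.get_obs();p=o["position"][:2]-b[:2];f=o["contact_force"];print(p@e,p@n,np.degrees(yaw(o)-b[2]),"F e,n,z",f[:2]@e,f[:2]@n,f[2],Ro.from_quat(o["ee_rot"]).as_matrix()[:,2])
E
```

```text
-0.08765997807040626 -0.002635428287562619 0.013095357537434595 F e,n,z 0.7215272024720527 2.3218781807816975 4.5971005880980895 [ 8.43518998e-04 -3.73464638e-04 -9.99999574e-01]
```

```bash
python3 - <<'E'
from h import *
im=imaging.grab_frame("wrist");cv2.imwrite("pics/w3.png",cv2.resize(im[60:300,160:480],None,fx=2.5,fy=2.5,interpolation=cv2.INTER_CUBIC))
E
```

```text
(no output)
```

View pics/w3.png

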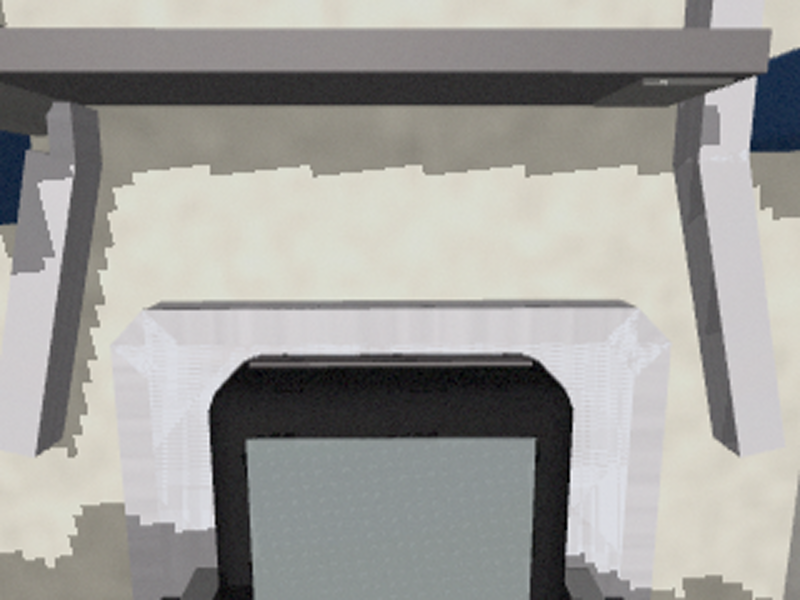

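The carrier lies flat with its front edge at row ~305 and its sides at 113 and 668 px. The guide throat is at 74 and 702 px, so the carrier is centred to within ~0.5 mm and the flap is shut. I'm sliding it in.

>>> {"name": "drive_tool", "arguments": {
  "moves": [
    {"slide":[0.1,0,0],"twist":[0,0,0],"grip":45},
    {"slide":[0.15,0,0],"twist":[0,0,0],"grip":45},
    {"slide":[0.15,0,0],"twist":[0,0,0],"grip":45},
    {"slide":[0.15,0,0],"twist":[0,0,0],"grip":45}
  ]
}}

```text
time: 6.35
position: [0.5391, -0.0958, 0.0423]
ee_rot: [0.744, 0.668, 0.0, 0.001]
contact_force: [-0.8, -5.3, 3.4]
finger_gap: 0.0512
finger_force: 56.2
```

>>> {"name": "drive_tool", "arguments": {
  "moves": [
    {"slide":[0.15,0,0],"twist":[0,0,0],"grip":45},
    {"slide":[0.15,0,0],"twist":[0,0,0],"grip":45}
  ]
}}

```text
time: 6.55
position: [0.5407, -0.0812, 0.0423]
ee_rot: [0.744, 0.669, -0.0, 0.001]
contact_force: [-1.3, -7.7, 3.0]
finger_gap: 0.0511
finger_force: 56.2
```

```bash
cat >s.py <<'E'
from h import *
b=np.load("b.npy");e=np.array([np.cos(b[2]),np.sin(b[2])]);n=np.array([-e[1],e[0]])
o=ctrl.get_obs();p=o["position"][:2]-b[:2];f=o["contact_force"];print("x,y mm",p@e*1e3,p@n*1e3,"dyaw",np.degrees(yaw(o)-b[2]),"F e,n,z",f[:2]@e,f[:2]@n,f[2],"Mz",o["ft_torque"][2],"z",o["position"][2])
E
python3 s.py
```

```text
x,y mm -45.50261386349562 -3.1612645653522593 dyaw 0.047505377652540474 F e,n,z -7.81171821712704 0.45022430431577265 3.0497315019154385 Mz 0.09558056192725091 z 0.042343688682479334
```

>>> {"name": "drive_tool", "arguments": {
  "moves": [
    {"slide":[0.15,-0.01,0],"twist":[0,0,0],"grip":45},
    {"slide":[0.15,0,0],"twist":[0,0,0],"grip":45},
    {"slide":[0.15,0,0],"twist":[0,0,0],"grip":45},
    {"slide":[0.15,0,0],"twist":[0,0,0],"grip":45}
  ]
}}

```text
time: 6.95
position: [0.5436, -0.0511, 0.0423]
ee_rot: [0.744, 0.668, 0.0, 0.001]
contact_force: [1.5, -5.8, 2.2]
finger_gap: 0.0509
finger_force: 56.1
```

```bash
python3 s.py
```

```text
x,y mm -15.259983832460161 -2.869093418313209 dyaw 0.029797764304080255 F e,n,z -5.618812935357149 -2.075913738309063 2.216539933498087 Mz -0.07223134495222158 z 0.04233779464299231
```

>>> {"name": "drive_tool", "arguments": {
  "moves": [
    {"slide":[0.2,0,0],"twist":[0,0,0],"grip":45},
    {"slide":[0.2,0,0],"twist":[0,0,0],"grip":45},
    {"slide":[0.2,0,0],"twist":[0,0,0],"grip":45}
  ]
}}

```text
time: 7.25
position: [0.5467, -0.0211, 0.0423]
ee_rot: [0.744, 0.668, 0.0, 0.001]
contact_force: [-0.0, -5.4, 2.6]
finger_gap: 0.051
finger_force: 56.2
```

>>> {"name": "drive_tool", "arguments": {
  "moves": [
    {"slide":[0.2,0,0],"twist":[0,0,0],"grip":45},
    {"slide":[0.2,0,0],"twist":[0,0,0],"grip":45},
    {"slide":[0.2,0,0],"twist":[0,0,0],"grip":45}
  ]
}}

```text
time: 7.55
position: [0.5498, 0.0089, 0.0423]
ee_rot: [0.744, 0.668, 0.0, 0.001]
contact_force: [0.4, -6.6, 3.2]
finger_gap: 0.0512
finger_force: 56.3
```

```bash
python3 s.py; python3 - <<'E'
from h import *
im=imaging.grab_frame("wrist");cv2.imwrite("pics/w4.png",im)
E
```

```text
x,y mm 45.08977380333617 -2.617322171282782 dyaw 0.027080280550409726 F e,n,z -6.550304678749877 -1.0688939989509176 3.2081366593061054 Mz -0.010651891543595055 z 0.04233751019335726
```

View pics/w4.png

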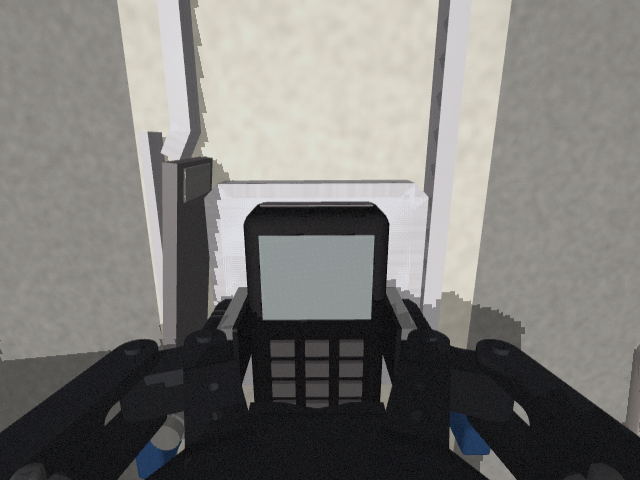

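The flap is swung open along the left side (tip at about (195,160)) and the carrier is in the gate, slightly toward the right rail. I'll nudge it 1 mm left and go on.

>>> {"name": "drive_tool", "arguments": {
  "moves": [
    {"slide":[0.2,-0.02,0],"twist":[0,0,0],"grip":45},
    {"slide":[0.2,0,0],"twist":[0,0,0],"grip":45},
    {"slide":[0.2,0,0],"twist":[0,0,0],"grip":45}
  ]
}}

```text
time: 7.9
position: [0.5519, 0.0385, 0.0423]
ee_rot: [0.744, 0.668, 0.0, 0.001]
contact_force: [-0.6, -6.8, 5.0]
finger_gap: 0.0509
finger_force: 56.4
```

>>> {"name": "drive_tool", "arguments": {
  "moves": [
    {"slide":[0.2,0,0],"twist":[0,0,0],"grip":45},
    {"slide":[0.2,0,0],"twist":[0,0,0],"grip":45}
  ]
}}

```text
time: 8.1
position: [0.554, 0.0584, 0.0423]
ee_rot: [0.744, 0.668, 0.0, 0.001]
contact_force: [0.1, -7.2, 5.0]
finger_gap: 0.0511
finger_force: 56.4
```

```bash
python3 s.py
```

```text
x,y mm 94.77840710854144 -1.4597939699436455 dyaw 0.01595740959528415 F e,n,z -7.192857661883312 -0.8866184313721736 4.97804381657797 Mz -0.047117254613149216 z 0.04233689161693023
```

>>> {"name": "drive_tool", "arguments": {
  "moves": [
    {"slide":[0.2,0,-0.01],"twist":[0,0,0],"grip":45},
    {"slide":[0.2,0,0],"twist":[0,0,0],"grip":45},
    {"slide":[0.2,0,0],"twist":[0,0,0],"grip":45}
  ]
}}

```text
time: 8.4
position: [0.5567, 0.0889, 0.0424]
ee_rot: [0.744, 0.668, -0.0, 0.0]
contact_force: [-0.6, -5.3, 2.7]
finger_gap: 0.0508
finger_force: 56.2
```

>>> {"name": "drive_tool", "arguments": {
  "moves": [
    {"slide":[0.2,0,0],"twist":[0,0,0],"grip":45},
    {"slide":[0.2,0,0],"twist":[0,0,0],"grip":45},
    {"slide":[0.15,0,0],"twist":[0,0,0],"grip":45}
  ]
}}

```text
time: 8.7
position: [0.5595, 0.1165, 0.0424]
ee_rot: [0.744, 0.668, 0.0, 0.0]
contact_force: [-1.0, -5.6, 2.7]
finger_gap: 0.0507
finger_force: 56.2
```

```bash
python3 s.py
```

```text
x,y mm 153.11833216459476 -0.7753234526404738 dyaw 0.028317828336584954 F e,n,z -5.648223180830902 0.40155715903531775 2.714375105548655 Mz -0.09603462725644878 z 0.04238441579047313
```

>>> {"name": "drive_tool", "arguments": {
  "moves": [
    {"slide":[0.05,0,0],"twist":[0,0,0],"grip":45},
    {"slide":[0.05,0,0],"twist":[0,0,0],"grip":45},
    {"slide":[0.05,0,0],"twist":[0,0,0],"grip":45},
    {"slide":[0.05,0,0],"twist":[0,0,0],"grip":45}
  ]
}}

```text
time: 9.1
position: [0.5604, 0.1255, 0.0424]
ee_rot: [0.744, 0.668, -0.0, 0.0]
contact_force: [-1.0, -5.6, 4.2]
finger_gap: 0.0509
finger_force: 56.3
```

>>> {"name": "drive_tool", "arguments": {
  "moves": [
    {"slide":[0.05,0,0],"twist":[0,0,0],"grip":45},
    {"slide":[0.05,0,0],"twist":[0,0,0],"grip":45}
  ]
}}

```text
time: 9.3
position: [0.561, 0.1304, 0.0424]
ee_rot: [0.744, 0.668, -0.0, 0.0]
contact_force: [-1.4, -5.6, 5.1]
finger_gap: 0.0509
finger_force: 56.3
```

>>> {"name": "drive_tool", "arguments": {
  "moves": [
    {"slide":[0.05,0,-0.005],"twist":[0,0,0],"grip":45},
    {"slide":[0.05,0,0],"twist":[0,0,0],"grip":45},
    {"slide":[0.05,0,0],"twist":[0,0,0],"grip":45}
  ]
}}

```text
time: 9.6
position: [0.5616, 0.1382, 0.0424]
ee_rot: [0.744, 0.668, -0.0, -0.0]
contact_force: [-1.3, -4.4, 3.0]
finger_gap: 0.0507
finger_force: 56.3
```

>>> {"name": "drive_tool", "arguments": {
  "moves": [
    {"slide":[0.05,0,0],"twist":[0,0,0],"grip":45},
    {"slide":[0.05,0,0],"twist":[0,0,0],"grip":45},
    {"slide":[0.05,0,0],"twist":[0,0,0],"grip":45}
  ]
}}

```text
time: 9.9
position: [0.5623, 0.1443, 0.0425]
ee_rot: [0.744, 0.668, -0.001, 0.001]
contact_force: [-2.5, -13.0, 4.7]
finger_gap: 0.0508
finger_force: 56.4
```

Contact with the connector felt (force 4→13 N). Small steps from here.

>>> {"name": "drive_tool", "arguments": {
  "moves": [
    {"slide":[0.03,0,0],"twist":[0,0,0],"grip":45},
    {"slide":[0.03,0,0],"twist":[0,0,0],"grip":45},
    {"slide":[0.03,0,0],"twist":[0,0,0],"grip":45}
  ]
}}

```text
time: 10.2
position: [0.5627, 0.1487, 0.0425]
ee_rot: [0.744, 0.668, -0.001, 0.0]
contact_force: [-2.5, -11.7, 4.5]
finger_gap: 0.0507
finger_force: 56.4
```

>>> {"name": "drive_tool", "arguments": {
  "moves": [
    {"slide":[0.03,0,0],"twist":[0,0,0],"grip":45}
  ]
}}

```text
time: 10.3
position: [0.5629, 0.1501, 0.0425]
ee_rot: [0.744, 0.668, -0.001, 0.0]
contact_force: [-2.2, -12.3, 5.1]
finger_gap: 0.051
finger_force: 56.4
```

>>> {"name": "drive_tool", "arguments": {
  "moves": [
    {"slide":[0.02,0,0],"twist":[0,0,0],"grip":45}
  ]
}}

```text
time: 10.4
position: [0.563, 0.1512, 0.0424]
ee_rot: [0.744, 0.668, -0.001, 0.0]
contact_force: [-3.9, -12.0, 4.1]
finger_gap: 0.0511
finger_force: 56.4
```

>>> {"name": "drive_tool", "arguments": {
  "moves": [
    {"slide":[0.01,0,0],"twist":[0,0,0],"grip":45}
  ]
}}

```text
time: 10.5
position: [0.563, 0.1518, 0.0425]
ee_rot: [0.744, 0.668, -0.001, 0.0]
contact_force: [-2.9, -12.3, 4.7]
finger_gap: 0.051
finger_force: 56.4
```

>>> {"name": "drive_tool", "arguments": {
  "moves": [
    {"slide":[0.015,0,0],"twist":[0,0,0],"grip":45}
  ]
}}

```text
time: 10.6
position: [0.5631, 0.1524, 0.0425]
ee_rot: [0.744, 0.668, -0.001, 0.0]
contact_force: [-2.7, -11.8, 4.2]
finger_gap: 0.0508
finger_force: 56.4
```

>>> {"name": "drive_tool", "arguments": {
  "moves": [
    {"slide":[0.01,0,0],"twist":[0,0,0],"grip":45}
  ]
}}

```text
time: 10.7
position: [0.5631, 0.1525, 0.0425]
ee_rot: [0.744, 0.668, -0.002, 0.001]
contact_force: [-3.2, -15.7, 5.5]
finger_gap: 0.051
finger_force: 56.6
```

>>> {"name": "drive_tool", "arguments": {
  "moves": [
    {"slide":[0.005,0,0],"twist":[0,0,0],"grip":45}
  ]
}}

```text
time: 10.8
position: [0.5631, 0.1525, 0.0425]
ee_rot: [0.744, 0.668, -0.002, 0.001]
contact_force: [-3.9, -15.8, 5.8]
finger_gap: 0.051
finger_force: 56.6
```

It's at the rigid stop. I'll unload slightly, release and go up.

>>> {"name": "drive_tool", "arguments": {
  "moves": [
    {"slide":[-0.02,0,-0.01],"twist":[0,0,0],"grip":45},
    {"slide":[0,0,0],"twist":[0,0,0],"grip":45},
    {"slide":[0,0,0],"twist":[0,0,0],"grip":70},
    {"slide":[0,0,0],"twist":[0,0,0],"grip":75},
    {"slide":[0,0,0],"twist":[0,0,0],"grip":75}
  ]
}}

```text
time: 11.3
position: [0.563, 0.1544, 0.0428]
ee_rot: [0.744, 0.669, 0.0, -0.001]
contact_force: [-0.5, 0.2, -0.4]
finger_gap: 0.0748
finger_force: 0.0
```

>>> {"name": "drive_tool", "arguments": {
  "moves": [
    {"slide":[0,0,-0.1],"twist":[0,0,0],"grip":75},
    {"slide":[0,0,-0.4],"twist":[0,0,0],"grip":75},
    {"slide":[0,0,-0.8],"twist":[0,0,0],"grip":75},
    {"slide":[0,0,-0.9],"twist":[0,0,0],"grip":75},
    {"slide":[0,0,-0.9],"twist":[0,0,0],"grip":75}
  ]
}}

```text
time: 11.8
position: [0.5629, 0.154, 0.1998]
ee_rot: [0.744, 0.668, -0.0, -0.0]
contact_force: [1.1, 0.1, -0.1]
finger_gap: 0.075
finger_force: 0.0
```

```bash
python3 - <<'E'
from h import *
im=imaging.grab_frame("wrist");s=imaging.grab_frame("scene")
cv2.imwrite("pics/end.png",np.hstack([cv2.resize(im,(400,300)),cv2.resize(s[220:400,260:500],(400,300))]))
E
```

```text
(no output)
```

View pics/end.png

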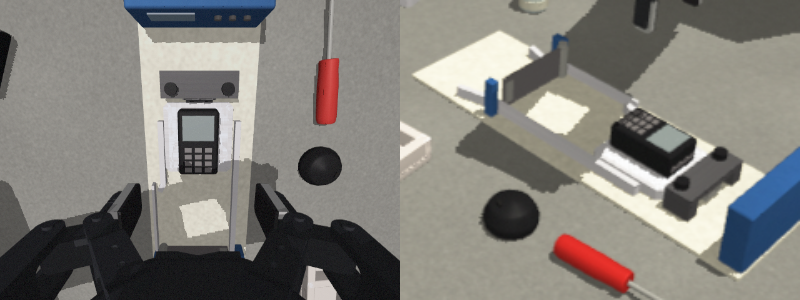

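The flap is shut across the gate (right half, about (530,70)). The carrier is flat and up against the connector, and the gripper is clear.

```bash
python3 -c "
from bench import ticket
print(ticket.sign_off())"
```

```text
the job is handed in; nothing more can be done
None
```

Job handed in at about 12 s of the 61 s allowed: the carrier slid through the gate and pushed the connector to its rigid stop, at most about 16 N of horizontal force on the tool; in the last pictures the flap is shut behind it; no verdict was returned.

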